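Put the basting brush away in its hooded rest

ROBOT

A 6-joint arm with a two-finger parallel gripper is mounted at the origin on the work surface. World frame = base frame: x ahead of the robot, y to its left, z up, the work surface at z = 0. Lengths are in m, angles in degrees, forces in N, time in s.
With the tool pointing down it reaches from about 0.325 to 0.85 m from the base axis. Payload 4.4 kg.
Tool frame: the origin (TCP) lies on the front face of the gripper's body, between the roots of the fingers; the fingertips stand 97 mm ahead of it and the grasp point (between the pads) lies 78 mm ahead of it; z points along the fingers, y is the direction in which the jaws open and shut (so a half turn about z gives the same grasp; the last joint's range is limited). The gripper opens to 94 mm and grips with 3 to 60 N. Pads are 16 mm wide; open, the fingers measure 119 mm over their backs; the gripper's body (75 mm by 177 mm) begins 78 mm behind the grasp point.
Start: joints at [-75.831, 11.837, 88.321, -0, 79.842, -8.623], TCP at [0.223, -0.53, 0.303] pointing down, gripper open.
Joint ranges: [-156.59, 156.59], [-49.26, 127.26], [12.9, 141.05], [-63.56, 243.56], [4.71, 150.69], [-161.64, 161.64]. Speed limits (degrees/s): [159.86, 159.86, 180, 180, 180, 180].

INTERFACE

Orientations are given as a 3x3 rotation matrix whose columns are the frame's x, y, z axes.
In Python, from bench import * gives the robot as it stands. The module is installed in compiled form; this text tells all that it offers.
- The arm moves only by the tool send_rows, never from a script. Its argument "rows" is a list that holds one entry, the list of rows, each a list of 6 numbers: the shift along the world's x, y, z in m, then the turn, a rotation vector about the world's x, y, z in rad. A call has 1 to 12 rows; each row shifts and turns the pose as measured when the row begins; what a row does not reach is not made up. A row lasts 1/10 s, in which the tool goes at most 50 mm and 8.59 degrees, less where a joint would pass 70% of its speed; a pose out of reach is approached as far as the arm can. A call with a gripper value outside its range is refused whole. "hand" is the closure, from 0 (fully open) to 1 (shut), set as the call begins (left out, the last holds). The fingers move at their own pace and stop on an object; "newtons" is the grip in N (left out, the last holds). Time passes only in rows, so rows that do not move let the fingers close. It gives the time, the measured TCP pose, the force and the opening at its end, in the units of the state.
- state(): the state, without advancing time (a new reading comes with each control period).
- snapshot(name): name is "scene" or "top" or "wrist"; returns the picture (480x640x3 uint8, red, green, blue); there is no depth.
- get_calibration(name): a dict with "intrinsics" (3x3 intrinsics, pixels), "rvec" (rotation vector, rad) and "tvec" (3), from world to camera coordinates, as OpenCV has them. Camera axes: x right, y down, z forward; pixel columns grow to the right and rows downward; lengths in m; the calibration is good to about 2 mm. A picture is of the moment at which its call begins: read the wrist's pose just before it. get_calibration takes no time and is no camera call; for the wrist camera it gives the pose at the moment of the call.
- finish_job(): hands the job in, once; it reports no verdict.
Trained networks look in the newest picture that a camera, given by its name, has taken for a name from the list of things; names that differ only in an ending like _2 or _b are one class to them, and where a whole thing is asked for, a point or a joint stands for the part that bears it (a point fixed in the world has none). Each returns a list of dicts, best first, with "conf" (0 to 1); they miss things now and then, are a little off and sometimes report something else, mostly with a low value. They report only what shows in the picture. A call takes as long as a camera call. They do not tell look-alikes from the thing itself.
- masks_of(camera, name): "region" (480x640 bool, what is visible of it).
- spot_point(camera, name): "location" ([x, y, z] in m, in world coordinates, good to about 4 mm: a listed point, or the origin of a listed thing).
The state is a dict: "clock": time; "joint_positions": joint angles; "qd": joint speeds; "joint_efforts": joint torques, N m; "tcp_pos": TCP position; "tool_rot": TCP orientation; "ft_force": force on the tool from outside, world axes, zero at the start; "torque": the same for the moment, N m; "gripper_width": finger opening in m.
Only numpy, scipy, OpenCV 4.12 (cv2) and the standard library are available. Lean on these libraries where they do the work, as an engineer would, in place of code of your own. Each camera call takes 0.05 s, during which the arm holds its last target. There are 200 camera calls.

TASK

Draw the basting brush straight out of the leaning ceramic holder without forcing it against the sleeve, and lay it gently in the two notched cradles of the walnut rest, its head towards the hood and lying just past the front cradle. Once you have let go of it, slide the hood over the head along its tapered way until it wedges fully home, and leave everything else on the ledge where it stands.

Things in the scene. Friction and masses are not known exactly. Their poses are not given: they have to be found in the camera images.
- holder: Cream ceramic brush holder, fixed, foot 100 x 70 x 12 mm; origin at the centre of the foot's underside, z up. On it a rectangular sleeve leans 35 degrees from vertical towards the holder's +x; inside it is 22 mm wide (y) by 20 mm, 55 mm deep, walls 6 mm, mouth about 75 mm above the ledge. Nothing above it.
- holder_floor (a point): Centre of the inner floor of the holder's sleeve, at (-25, 0, 28) mm in the holder's frame; the axes are the holder's.
- brush: Basting brush, 198 mm, about 130 g, rigid: steel handle 145 mm long, 16 wide (y), 14 thick (z), then a grey silicone head 53 long, 40 wide, 16 thick. +x from handle to head. Origin on the centre line, 90 mm from the handle end, near balance: grip it there across the 16 mm. At the start it stands handle down in the sleeve, on its floor: +x points up along the sleeve, 90 mm of bare handle show.
- brush_tip (a point): Centre of the free end of the brush's head, at (108, 0, 0) mm in the brush's frame. Laid right, it is at x = 108 mm in the rest's frame; up to 6 mm either way still leaves the head wholly past the front cradle and inside the closed hood.
- brush_end (a point): Centre of the handle end of the brush, at (-90, 0, 0) mm in the brush's frame.
- rest: Walnut rest, fixed. Origin on its underside, right below where the brush's origin belongs, z up; the laid brush's +x points along the rest's +x, its centre line 47 mm above the ledge. Base board x = -100 to 225 mm, 100 wide, 12 thick. Two cradles, at x = -80 to -68 and 38 to 48 mm (front), have notches 26 mm wide (y), floor at 40 mm, cheeks up to 64 mm; open between them.
- hood (a joint): Distance of the hood from home, m: 0 is fully home (open end against the front cradle), 0.08 to 0.10 at the start, growing along the rest's +x; it closes towards -x. The taper makes it stiffer on the way: about 4 N far out, 6.5 N near home, then a hard stop. It stays where it is left.
- hood_grip (a point): Middle of the fin on the hood's roof, 94 mm above the ledge, x = 85.5 mm in the rest's frame with the hood home. Fin 46 mm long (rest's x), 12 wide, from the roof at 70 mm up to 106 mm: pinch it across the 12 mm from above. Hood: walnut box 73 mm long, 74 wide, open below and towards the cradles; inside 67 long, 62 wide, ceiling at 64 mm.
- keeper: Cream ceramic garlic keeper with a knobbed lid, 92 mm across, 122 mm tall, 0.6 kg, loose; origin at the centre of its underside. Leave it alone. It may change places with the holder.
- pans: Two nested round aluminium dough pans, 184 mm across, 54 mm tall, loose; origin at the centre of the underside. Leave alone.
- tongs: Stainless spring tongs lying on the ledge, about 240 x 75 x 20 mm, loose; origin under the middle, x along them. Leave alone.
- timer: White plastic press-button timer, 72 mm across, 34 mm tall, loose; origin at the centre of the underside. Leave alone.
Not all that is in view belongs to the job. There is more than one size of the brush; the job needs the larger. Leave any pink look-alike of the holder alone.

How it is judged:
By the outcome, as a careful person would: the job done as asked, in the order asked, and still so for the second after the job is handed in, with the robot touching nothing.
It also fails if it takes over 56 s, if anything falls off the work surface, if the arm or the gripper's body presses on something with over 40 N, if the wrist force passes 120 N, or if a joint passes its speed limit or range.

## Working session

There is one attempt and no reset: what is moved stays moved. The work goes in short steps, Python scripts to look and compute and a tool call to move; the robot and the scene stay as the last step left them, time stands still between calls to the robot, and variables do not carry over. Pictures are saved under pics/ and viewed, about 8 in all and at most 12, crops included, and the job is handed in when it is done.

Besides the shell and the picture viewer there is one more tool, called after "Request:" by a JSON object that holds its "name" and its "arguments", one argument or row to a line. send_rows: Moves the arm, as the interface text tells. Its arguments: {"type":"object","properties":{"rows":{"type":"array"},"hand":{"type":"number"},"newtons":{"type":"number"}},"required":["rows"]}

```bash
mkdir -p pics; python3 - <<'E'
from bench import *
import cv2,numpy as np
ims=[]
for c in ["scene","top"]:
    im=snapshot(c); cv2.imwrite(f"pics/{c}0.png",im[...,::-1])
    for n in ["holder","holder_floor","brush","brush_tip","brush_end","rest","hood","hood_grip","keeper","pans","tongs","timer"]:
        try: print(c,n,[(np.round(d["location"],3).tolist(),round(d["conf"],2)) for d in spot_point(c,n)])
        except Exception as e: print(n,e)
s=state();print(s)
for c in ["scene","top"]: print(get_calibration(c))
E
```

```text
scene holder [([0.274, -0.288, -0.001], 0.75), ([0.445, -0.36, 0.003], 0.56)]
scene holder_floor [([0.423, -0.357, 0.03], 0.92), ([0.243, -0.278, 0.027], 0.57)]
scene brush [([0.551, -0.498, 0.005], 0.68), ([0.482, -0.36, 0.101], 0.61), ([0.424, -0.356, 0.028], 0.54)]
scene brush_tip [([0.479, -0.477, 0.004], 0.82), ([0.538, -0.366, 0.188], 0.81)]
scene brush_end [([0.424, -0.355, 0.03], 0.62), ([0.613, -0.513, 0.005], 0.58), ([0.48, -0.363, 0.103], 0.29)]
scene rest [([0.5, 0.092, 0.002], 0.63)]
hood it knows: brush, brush_end, brush_tip, holder, holder_floor, hood_grip, keeper, pans, rest, timer, tongs
scene hood_grip [([0.508, 0.27, 0.096], 0.7)]
scene keeper [([0.442, -0.149, -0.0], 0.71)]
scene pans [([0.787, 0.053, 0.0], 0.72)]
scene tongs [([0.785, -0.172, -0.001], 0.93)]
scene timer [([0.54, -0.366, 0.188], 0.17)]
top holder [([0.445, -0.355, 0.003], 0.84), ([0.271, -0.285, -0.0], 0.82), ([0.505, 0.092, -0.001], 0.56)]
top holder_floor [([0.415, -0.354, 0.026], 0.8), ([0.246, -0.277, 0.026], 0.73)]
top brush [([0.475, -0.361, 0.1], 0.6), ([0.554, -0.495, 0.002], 0.49)]
top br
[... 1201 characters left out ...]
rray([0.72776009, 0.16533683, 0.65309166]), 'torque': array([-0.00590014, -0.01112732, -0.03277334]), 'gripper_width': 0.09442657634514544}
{'intrinsics': array([[502.49193733,   0.        , 319.57381261],
       [  0.        , 502.49193733, 232.92599309],
       [  0.        ,   0.        ,   1.        ]]), 'rvec': array([ 2.33596899,  1.28404686, -0.33123895]), 'tvec': array([-0.25542944, -0.33353416,  1.48782848])}
{'intrinsics': array([[580.89367033,   0.        , 310.12400063],
       [  0.        , 580.89367033, 247.26225852],
       [  0.        ,   0.        ,   1.        ]]), 'rvec': array([ 2.10666507, -2.14240713,  0.20066415]), 'tvec': array([0.00361558, 0.56182712, 1.66661564])}
```

View pics/scene0.png

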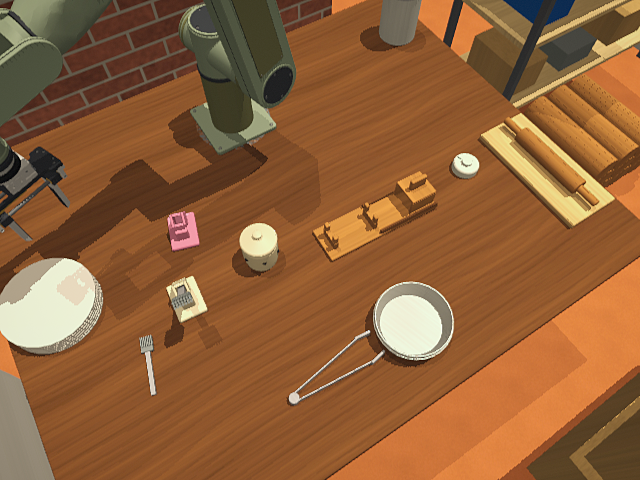

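View pics/top0.png

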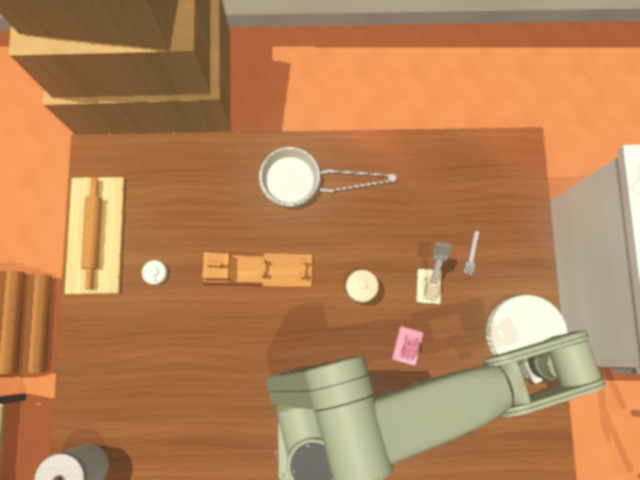

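Look-alikes: cream holder with the brush, scene (182,297), and a pink empty holder at (183,230). The larger brush stands in the cream holder at (182,295); a smaller one lies at (148,365). I choose the cream holder and its standing brush. Next come the refined angles and one close crop.

```bash
cat > h.py <<'E'
from bench import *
import cv2,numpy as np
from scipy.spatial.transform import Rotation as R
def cal(c):
    k=get_calibration(c); return np.array(k["intrinsics"]),R.from_rotvec(np.ravel(k["rvec"])).as_matrix(),np.ravel(k["tvec"])
def toplane(c,uv,z):
    K,r,t=cal(c); d=(np.c_[np.atleast_2d(uv),np.ones(len(np.atleast_2d(uv)))]@np.linalg.inv(K).T)@r; o=-r.T@t
    return o+d*((z-o[2])/d[:,2])[:,None]
def proj(c,P):
    K,r,t=cal(c); q=(np.atleast_2d(P)@r.T+t)@K.T; return q[:,:2]/q[:,2:]
def goal(pos,rot):
    s=state(); dp=np.array(pos)-s["tcp_pos"]; rv=R.from_matrix(np.array(rot)@s["tool_rot"].T).as_rotvec()
    return dp,rv
E
python3 - <<'E'
from h import *
im=snapshot("scene"); c=cv2.resize(im[200:420,100:320],None,fx=2.7,fy=2.7,interpolation=cv2.INTER_CUBIC)
c2=im
acc={}
for cam in ["scene","top"]:
  snapshot(cam)
  for n in ["brush_tip","brush_end","brush","holder","holder_floor","rest","hood_grip"]:
    acc.setdefault(n,[]).extend([d["location"] for d in spot_point(cam,n) if d["conf"]>.25])
for n,v in acc.items(): print(n,np.round(v,4).tolist())
for n in ["rest","holder","hood_grip","brush"]:
  for m in masks_of("top",n)[:3]:
    ys,xs=np.nonzero(m["region"]); P=toplane("top",np.c_[xs,ys].astype(float),.012 if n!="brush" else .1)[:,:2]
    r=cv2.minAreaRect((P*1000).astype(np.float32)); print(n,round(m["conf"],2),len(xs),r)
cv2.imwrite("pics/crop1.png",c[...,::-1])
E
```

```text
brush_tip [[0.4804, -0.4757, 0.0065], [0.538, -0.3645, 0.1874], [0.5405, -0.3663, 0.186]]
brush_end [[0.6126, -0.5133, 0.0075], [0.4256, -0.3548, 0.0294], [0.4221, -0.354, 0.0268]]
brush [[0.5496, -0.5002, 0.0029], [0.4806, -0.361, 0.097], [0.5535, -0.4978, 0.0012], [0.5386, -0.3666, 0.1853], [0.4717, -0.3572, 0.0976]]
holder [[0.2735, -0.2899, 0.0002], [0.4484, -0.3595, 0.003], [0.4455, -0.355, 0.0], [0.275, -0.2838, 0.0026]]
holder_floor [[0.2451, -0.2789, 0.0254], [0.4217, -0.3574, 0.0304], [0.4172, -0.3532, 0.0213], [0.2483, -0.2778, 0.0251]]
rest [[0.5019, 0.0926, 0.0028], [0.5028, 0.0942, 0.0019]]
hood_grip [[0.5052, 0.2708, 0.0924], [0.5076, 0.2715, 0.0972]]
rest 0.58 3594 ((504.39373779296875, 153.70956420898438), (327.42877197265625, 102.51713562011719), 87.20176696777344)
holder 0.78 805 ((270.8643798828125, -287.4239807128906), (69.63197326660156, 101.90191650390625), 74.85924530029297)
holder 0.63 698 ((445.55670166015625, -358.23583984375), (68.80855560302734, 101.22574615478516), 86.6614990234375)
hood_grip 0.92 720 ((513.8894653320312, 276.33013916015625), (82.18810272216797, 85.24629974365234), 89.03828430175781)
brush 0.79 374 ((501.70556640625, -373.46917724609375), (42.11908721923828, 120.58251190185547), 72.83795166015625)
brush 0.47 256 ((528.8245239257812, -468.4306640625), (27.726167678833008, 126.63148498535156), 75.17179870605469)
```

View pics/crop1.png

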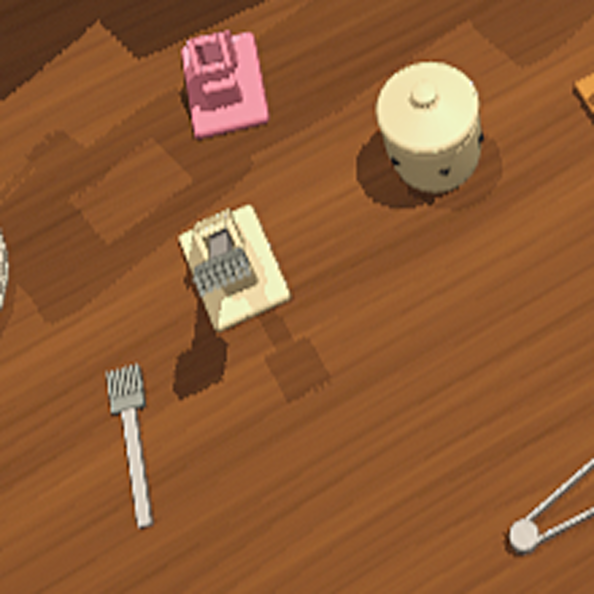

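The crop shows the cream holder with the wide grey head in it, at crop (225,262). The pink holder is empty, and the lying brush is thinner and smaller. The choice is confirmed.

```bash
cat >> h.py <<'E'
def grot(a,lean=35):
    a,l=np.radians(a),np.radians(lean)
    x=np.array([np.sin(l)*np.cos(a),np.sin(l)*np.sin(a),np.cos(l)]); z=np.array([np.cos(l)*np.cos(a),np.cos(l)*np.sin(a),-np.sin(l)])
    return np.c_[x,np.cross(z,x),z]
E
python3 - <<'E'
from h import *
G=grot(-4.2); g=np.array([.4757,-.3595,.1005]); p=g-.198*G[:,2]
print(G.round(3),p,"grasp tcp",g-.078*G[:,2]); dp,rv=goal(p,G); print(dp,rv,np.degrees(np.linalg.norm(rv)))
E
```

```text
[[ 0.572 -0.073  0.817]
 [-0.042 -0.997 -0.06 ]
 [ 0.819  0.    -0.574]] [ 0.31394347 -0.34762134  0.21406813] grasp tcp [ 0.41197773 -0.35482053  0.14523896]
[ 0.09121745  0.18249951 -0.08860668] [ 0.15643712 -0.95560225 -0.43405767] 60.79982061104763
```

Request:
{"name": "send_rows", "arguments": {
  "rows": [
    [[0.005,0.018,0.006,0.016,-0.096,-0.043],[0.009,0.018,0.006,0.016,-0.096,-0.043],[0.009,0.018,0,0.016,-0.096,-0.043],[0.009,0.018,0,0.016,-0.096,-0.043],[0.009,0.018,-0.009,0.016,-0.096,-0.043],[0.009,0.018,-0.009,0.016,-0.096,-0.043],[0.009,0.018,-0.02,0.016,-0.096,-0.043],[0.009,0.018,-0.02,0.016,-0.096,-0.043],[0.009,0.018,-0.02,0.016,-0.096,-0.043],[0.009,0.018,-0.02,0.016,-0.096,-0.043]]
  ],
  "hand": 0
}}

```text
clock: 3.25
tcp_pos: [0.3123, -0.351, 0.223]
tool_rot: [[0.54, -0.096, 0.836], [-0.041, -0.995, -0.088], [0.841, 0.013, -0.541]]
ft_force: [0.2, 1.3, -0.1]
gripper_width: 0.0941
```

```bash
cat > look.py <<'E'
from h import *
import sys
im=snapshot("wrist"); cv2.imwrite(f"pics/{sys.argv[1]}.png",im[...,::-1])
for n in sys.argv[2:]: print(n,[(np.round(d["location"],4).tolist(),round(d["conf"],2)) for d in spot_point("wrist",n)][:3])
E
python3 look.py w1 brush brush_tip brush_end holder holder_floor; python3 - <<'E'
from h import *
G=grot(-4.2); g=np.array([.4757,-.3595,.1005])
b,t=g-.09*G[:,0],g+.108*G[:,0]
print("pred px end,org,neck,tip",proj("wrist",[b,g,g+.055*G[:,0],t]).round(0).tolist())
for m in masks_of("wrist","brush")[:2]:
    ys,xs=np.nonzero(m["region"]); print(m["conf"],len(xs))
    for y in range(ys.min(),ys.max(),12): r=xs[ys==y]; print(y,r.min(),r.max(),(r.min()+r.max())/2)
print(state()["joint_positions"])
E
```

```text
brush [([0.4697, -0.3626, 0.1021], 0.95), ([0.5524, -0.4967, 0.009], 0.91)]
brush_tip [([0.5326, -0.3694, 0.1861], 0.77)]
brush_end [([0.6135, -0.5099, 0.0059], 0.63)]
holder [([0.4461, -0.3603, 0.0009], 0.77), ([0.4709, -0.3653, 0.1002], 0.59)]
holder_floor [([0.4208, -0.3545, 0.0279], 0.94)]
pred px end,org,neck,tip [[297.0, 362.0], [296.0, 256.0], [295.0, 184.0], [295.0, 109.0]]
0.94 6780
108 291 320 305.5
120 274 329 301.5
132 274 328 301.0
144 273 328 300.5
156 273 327 300.0
168 273 328 300.5
180 274 327 300.5
192 290 311 300.5
204 291 311 301.0
216 291 310 300.5
228 290 310 300.0
240 290 311 300.5
252 291 311 301.0
264 291 311 301.0
276 291 311 301.0
288 292 311 301.5
300 292 311 301.5
0.7 708
212 416 423 419.5
224 414 424 419.0
236 414 424 419.0
248 414 425 419.5
260 415 425 420.0
272 416 427 421.5
[-8.62475343e+01  7.49300863e-02  1.27540382e+02  6.74190635e+01
  6.36383199e+01 -3.05309170e+01]
```

View pics/w1.png

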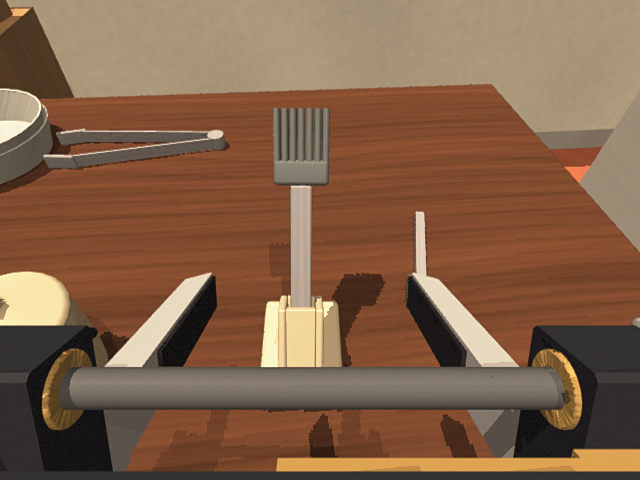

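```bash
python3 - <<'E'
from h import *
G=grot(-4.2); g=np.array([.4745,-.362,.1005]); print(goal(g-.118*G[:,2],G), goal(g-.078*G[:,2],G))
E
```

```text
(array([ 0.06567777, -0.00102858, -0.05707113]), array([0.01977172, 0.03457925, 0.01966989])) (array([ 0.09835586, -0.00342831, -0.08001418]), array([0.01977172, 0.03457925, 0.01966989]))
```

Request:
{"name": "send_rows", "arguments": {
  "rows": [
    [[0.016,0,-0.015,0.01,0.017,0.01],[0.016,0,-0.014,0.01,0.017,0.01],[0.016,0,-0.014,0,0,0],[0.016,-0.001,-0.013,0,0,0],[0.011,-0.001,-0.008,0,0,0],[0.011,-0.001,-0.008,0,0,0],[0,0,0,0,0,0]]
  ]
}}

```text
clock: 4.3
tcp_pos: [0.4056, -0.3753, 0.1662]
tool_rot: [[0.569, -0.071, 0.819], [-0.009, -0.997, -0.08], [0.822, 0.038, -0.568]]
ft_force: [0.6, -0.6, 0.2]
gripper_width: 0.0942
```

```bash
python3 - <<'E'
from h import *
im=snapshot("wrist"); cv2.imwrite("pics/w2.png",im[...,::-1])
G=grot(-4.2); g=np.array([.4745,-.362,.1005]); print(goal(g-.078*G[:,2],G))
print("pred",proj("wrist",[g-.03*G[:,0],g,g+.055*G[:,0],g+.108*G[:,0]]).round(1).tolist())
for m in masks_of("wrist","brush")[:1]:
    ys,xs=np.nonzero(m["region"]); print(m["conf"],len(xs))
    for y in range(ys.min(),ys.max(),20): r=xs[ys==y]; print(y,r.min(),r.max(),(r.min()+r.max())/2)
s=state(); gp=s["tcp_pos"]+.078*s["tool_rot"][:,2]; print("grasp pt px",proj("wrist",[gp]), gp, s["ft_force"])
for n in ["brush","brush_tip"]: print(n,[(np.round(d["location"],4).tolist(),round(d["conf"],2)) for d in spot_point("wrist",n)][:3])
E
```

```text
(array([ 0.00546297,  0.0185009 , -0.02160481]), array([ 0.03954767,  0.00435156, -0.00155961]))
pred [[267.2, 375.3], [267.4, 321.3], [267.9, 211.0], [268.4, 88.0]]
0.85 17087
85 221 237 229.0
105 220 314 267.0
125 221 314 267.5
145 222 313 267.5
165 221 312 266.5
185 222 311 266.5
205 221 311 266.0
225 248 283 265.5
245 248 284 266.0
265 248 283 265.5
285 248 283 265.5
305 248 282 265.0
325 248 282 265.0
345 248 281 264.5
365 247 280 263.5
grasp pt px [[310.54423122 305.09181786]] [ 0.46875668 -0.38188016  0.12253116] [0.25259364 0.30201091 0.0287086 ]
brush [([0.5526, -0.4959, 0.0105], 0.82), ([0.4717, -0.3628, 0.0967], 0.58)]
brush_tip [([0.5337, -0.366, 0.1863], 0.76)]
```

Request:
{"name": "send_rows", "arguments": {
  "rows": [
    [[0.001,0.007,-0.004,0.014,0,0],[0.001,0.007,-0.004,0.013,0,0],[0.001,0.005,-0.004,0.013,0,0],[0,0,0,0,0,0]]
  ]
}}

```text
clock: 4.9
tcp_pos: [0.4062, -0.3548, 0.1546]
tool_rot: [[0.569, -0.075, 0.819], [-0.046, -0.997, -0.059], [0.821, -0.004, -0.57]]
ft_force: [0.6, -0.3, 0.3]
gripper_width: 0.0939
```

```bash
python3 - <<'E'
from h import *
G=grot(-4.2); g=np.array([.4745,-.361,.1005]); print(goal(g-.078*G[:,2],G)); print(state()["joint_positions"])
E
```

```text
(array([ 0.0045797 , -0.00157022, -0.00937154]), array([-0.003592  ,  0.00404936,  0.00163174]))
[-71.35203995  14.64222494 122.18818086  78.1918433   50.67675596
 -35.10422859]
```

Request:
{"name": "send_rows", "arguments": {
  "rows": [
    [[0.003,-0.001,-0.005,-0.002,0.002,0],[0.002,-0.0005,-0.004,-0.001,0.002,0],[0,0,0,0,0,0]]
  ]
}}

```text
clock: 5.2
tcp_pos: [0.4115, -0.3562, 0.1446]
tool_rot: [[0.572, -0.075, 0.817], [-0.044, -0.997, -0.061], [0.819, -0.001, -0.574]]
ft_force: [0.3, 0.4, 0.2]
gripper_width: 0.094
```

Request:
{"name": "send_rows", "arguments": {
  "rows": [
    [[0,0,0,0,0,0],[0,0,0,0,0,0],[0,0,0,0,0,0],[0,0,0,0,0,0],[0,0,0,0,0,0],[0,0,0,0,0,0],[0,0,0,0,0,0],[0,0,0,0,0,0]]
  ],
  "hand": 1,
  "newtons": 8
}}

```text
clock: 6.0
tcp_pos: [0.4117, -0.3568, 0.1449]
tool_rot: [[0.572, -0.075, 0.817], [-0.043, -0.997, -0.062], [0.819, 0.0, -0.574]]
ft_force: [0.2, -0.5, 0.5]
gripper_width: 0.0333
```

```bash
python3 - <<'E'
from h import *
G=grot(-4.2); g=np.array([.4745,-.361,.1005]); print(goal(g-.078*G[:,2],G)); s=state(); print(s["ft_force"],s["torque"],s["gripper_width"])
im=snapshot("wrist"); cv2.imwrite("pics/w3.png",im[...,::-1])
for m in masks_of("wrist","brush")[:1]:
    ys,xs=np.nonzero(m["region"])
    for y in range(ys.min(),ys.max(),30): r=xs[ys==y]; print(y,r.min(),r.max(),(r.min()+r.max())/2)
T=s["tool_rot"]; gp=s["tcp_pos"]+.078*T[:,2]; print(proj("wrist",[gp-.03*T[:,0],gp,gp+.055*T[:,0],gp+.108*T[:,0]]).round(1).tolist())
E
```

```text
(array([-0.00088837,  0.00046125,  0.00033846]), array([ 4.51928968e-05, -1.72695589e-04,  2.17571239e-03]))
[ 0.16334738 -0.50011806  0.53735425] [0.07691429 0.32897741 0.02087197] 0.03333927290927873
214 469 475 472.0
244 468 484 476.0
274 470 487 478.5
304 473 491 482.0
334 505 506 505.5
[[310.8, 365.0], [310.6, 305.1], [310.3, 180.7], [310.0, 38.7]]
```

Request:
{"name": "send_rows", "arguments": {
  "rows": [
    [[0,0,0,0,0,0],[0,0,0,0,0,0],[0,0,0,0,0,0],[0,0,0,0,0,0]]
  ]
}}

```text
clock: 6.5
tcp_pos: [0.4117, -0.3567, 0.1448]
tool_rot: [[0.572, -0.075, 0.817], [-0.043, -0.997, -0.061], [0.819, -0.0, -0.574]]
ft_force: [0.2, -0.0, 0.5]
gripper_width: 0.0157
```

```bash
python3 - <<'E'
from h import *
s=state(); print(s["ft_force"],s["torque"],s["gripper_width"])
im=snapshot("wrist"); cv2.imwrite("pics/w3.png",im[...,::-1])
for m in masks_of("wrist","brush")[:2]:
    ys,xs=np.nonzero(m["region"]); print(len(xs))
    for y in range(ys.min(),ys.max(),30): r=xs[ys==y]; print(y,r.min(),r.max(),(r.min()+r.max())/2)
E
```

```text
[ 0.19526369 -0.01213592  0.52699223] [-0.00105868  0.31346252 -0.03717269] 0.015720084585673838
22488
36 262 316 289.0
66 261 367 314.0
96 261 365 313.0
126 262 364 313.0
156 262 363 312.5
186 293 332 312.5
216 292 331 311.5
246 292 332 312.0
276 292 331 311.5
306 293 330 311.5
336 293 329 311.0
3735
214 470 471 470.5
244 468 483 475.5
274 471 487 479.0
304 473 491 482.0
334 464 507 485.5
364 485 511 498.0
```

View pics/w3.png

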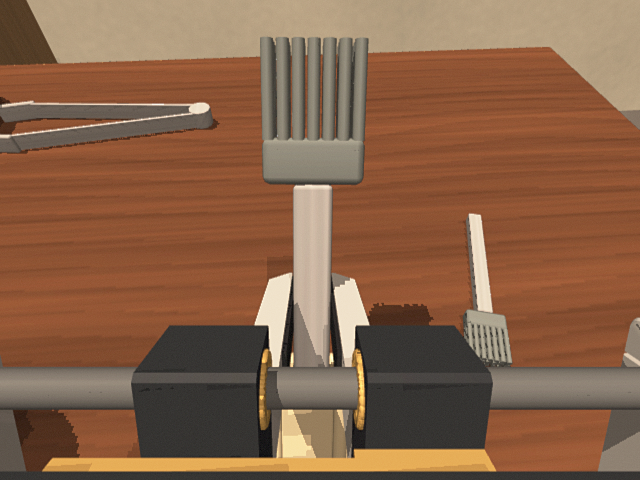

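Brush gripped, centred at column 312, and the force is near zero. The neck row is 184 against 181 predicted, so the grip is about 1.5 mm off along the handle. I'll draw along the sleeve axis.

Request:
{"name": "send_rows", "arguments": {
  "rows": [
    [[0,0,0,0,0,0],[0,0,0,0,0,0],[0.0025,-0.0002,0.0035,0,0,0],[0.0045,-0.0003,0.0065,0,0,0],[0.0045,-0.0003,0.0065,0,0,0],[0,0,0,0,0,0]]
  ],
  "newtons": 30
}}

```text
clock: 7.2
tcp_pos: [0.4237, -0.3571, 0.162]
tool_rot: [[0.573, -0.075, 0.816], [-0.044, -0.997, -0.061], [0.818, -0.001, -0.575]]
ft_force: [0.1, -0.1, -1.5]
gripper_width: 0.0159
```

```bash
python3 - <<'E'
from h import *
G=grot(-4.2); s=state(); print(s["ft_force"],s["torque"],s["gripper_width"],s["tcp_pos"]); d=s["tcp_pos"]-[.4117,-.3567,.1448]; print(d@G, goal(s["tcp_pos"],G)[1])
E
```

```text
[ 0.14828695 -0.06609866 -1.46267953] [ 0.03983522  0.56733925 -0.05660312] 0.01588319964578031 [ 0.42373556 -0.35711683  0.16195638]
[ 2.09559665e-02 -4.65749526e-04  1.69852807e-05] [-0.00114038 -0.00183001  0.00219323]
```

Request:
{"name": "send_rows", "arguments": {
  "rows": [
    [[0.0045,-0.0003,0.0065,0,0,0],[0.0045,-0.0003,0.0065,0,0,0],[0.0045,-0.0003,0.0065,0,0,0],[0.0045,-0.0003,0.0065,0,0,0],[0.0045,-0.0003,0.0065,0,0,0],[0.0045,-0.0003,0.0065,0,0,0],[0,0,0,0,0,0]]
  ]
}}

```text
clock: 7.9
tcp_pos: [0.4538, -0.3587, 0.2055]
tool_rot: [[0.573, -0.074, 0.816], [-0.042, -0.997, -0.061], [0.819, 0.0, -0.574]]
ft_force: [0.6, -0.3, -0.9]
gripper_width: 0.016
```

```bash
python3 - <<'E'
from h import *
G=grot(-4.2); s=state(); print(s["ft_force"],s["torque"],s["gripper_width"],s["tcp_pos"]); d=s["tcp_pos"]-[.4117,-.3567,.1448]; print(d@G, goal(s["tcp_pos"],G)[1])
# lay target
a=np.radians(87.8); x=np.array([np.cos(a),np.sin(a),0]); z=np.array([0,0,-1.]); T=np.c_[x,np.cross(z,x),z]; print(T.round(3))
o=np.array([.5025,.0925,.047]); print(goal(o-.078*z+[0,0,.15],T)); print(s["joint_positions"])
E
```

```text
[ 0.55441653 -0.32278057 -0.88592667] [-3.89849477e-04  5.22019562e-01  4.02863777e-02] 0.016012327416154624 [ 0.45376042 -0.35871837  0.20549614]
[ 0.07386423 -0.00106748 -0.00033143] [ 0.00022663 -0.00087735  0.00082982]
[[ 0.038  0.999  0.   ]
 [ 0.999 -0.038  0.   ]
 [ 0.     0.    -1.   ]]
(array([0.04873958, 0.45121837, 0.06950386]), array([-0.70767527,  0.79259852,  1.47029674]))
[-65.17451083  10.79059164 117.54043684  74.10878409  48.06091988
 -22.86186579]
```

Request:
{"name": "send_rows", "arguments": {
  "rows": [
    [[0,0,0.03,0,0,0],[0,0,0.04,0,0,0],[0,0.01,0.03,-0.044,0.05,0.092],[0.003,0.02,0.01,-0.044,0.05,0.092],[0.003,0.028,0,-0.044,0.05,0.092],[0.003,0.028,0,-0.044,0.05,0.092],[0.003,0.028,0,-0.044,0.05,0.092],[0.003,0.028,0,-0.044,0.05,0.092],[0.003,0.028,0,-0.044,0.05,0.092]]
  ]
}}

```text
clock: 8.8
tcp_pos: [0.4681, -0.1839, 0.3168]
tool_rot: [[0.637, 0.586, 0.501], [0.598, -0.786, 0.159], [0.487, 0.198, -0.851]]
ft_force: [0.1, -0.3, -1.4]
gripper_width: 0.0154
```

```bash
cat > lay.py <<'E'
from h import *
import sys
dz=float(sys.argv[1]); s=state()
a=np.radians(87.8); x=np.array([np.cos(a),np.sin(a),0]); z=np.array([0,0,-1.]); T=np.c_[x,np.cross(z,x),z]
o=np.array([.5025,.0925,.047]); print(s["clock"],goal(o-.078*z+[0,0,dz],T)); print(s["joint_positions"],s["ft_force"],s["gripper_width"])
E
python3 lay.py .15
```

```text
8.8 (array([ 0.03435676,  0.27642846, -0.04183412]), array([-0.37838452,  0.42601075,  0.81620679]))
[-44.91674564  -7.78212535 111.33773127  31.20209848  64.19784482
  -5.49421166] [ 0.09479522 -0.25991797 -1.43080916] 0.015445817781079863
```

Request:
{"name": "send_rows", "arguments": {
  "rows": [
    [[0.004,0.03,-0.002,-0.044,0.05,0.092],[0.004,0.03,-0.002,-0.044,0.05,0.092],[0.004,0.03,-0.002,-0.044,0.05,0.092],[0.004,0.03,-0.002,-0.044,0.05,0.092],[0.004,0.03,-0.002,-0.044,0.05,0.092],[0.004,0.03,-0.002,-0.044,0.05,0.092],[0.004,0.03,-0.002,-0.044,0.05,0.092],[0.004,0.03,-0.01,-0.044,0.05,0.092],[0.003,0.027,-0.01,-0.02,0.02,0.05],[0,0,0,0,0,0]]
  ]
}}

```text
clock: 9.8
tcp_pos: [0.5006, 0.0982, 0.2809]
tool_rot: [[0.033, 0.999, -0.009], [0.999, -0.033, -0.013], [-0.013, -0.008, -1.0]]
ft_force: [0.5, 0.6, -1.7]
gripper_width: 0.0157
```

```bash
python3 lay.py .15; python3 - <<'E'
from h import *
s=state();T=s["tool_rot"]; gp=s["tcp_pos"]+.078*T[:,2]; print("gp",gp,"tip exp",gp+.108*T[:,0])
for c in ["wrist","top","scene"]:
    im=snapshot(c)
    if c=="wrist": cv2.imwrite("pics/w4.png",im[...,::-1])
    for n in ["brush","brush_tip","brush_end","rest","hood_grip"]: print(c,n,[(np.round(d["location"],4).tolist(),round(d["conf"],2)) for d in spot_point(c,n)][:2])
E
```

```text
9.8 (array([ 0.00187353, -0.00570612, -0.00587661]), array([ 0.01281461, -0.00887409, -0.00522021]))
[ 1.72108659  5.38692869 98.37017547 -0.73961563 76.77237936  3.79455242] [ 0.52115485  0.62963325 -1.69159888] 0.015734546810713346
gp [0.49993693 0.09720482 0.20288609] tip exp [0.50351312 0.20513628 0.20146876]
wrist brush [([0.5004, 0.0935, 0.2039], 0.94)]
wrist brush_tip [([0.5027, 0.2042, 0.2004], 0.87)]
wrist brush_end []
wrist rest [([0.7841, 0.0571, 0.0014], 0.35)]
wrist hood_grip []
top brush [([0.5544, -0.4949, -0.0014], 0.55), ([0.4366, -0.1502, -0.0028], 0.34)]
top brush_tip [([0.4817, -0.4758, 0.0062], 0.72), ([0.5078, 0.1991, 0.2019], 0.6)]
top brush_end [([0.4972, 0.004, 0.2098], 0.69), ([0.6088, -0.5161, 0.0078], 0.53)]
top rest [([0.5052, 0.0918, -0.0004], 0.77), ([0.4135, -0.3548, 0.0242], 0.58)]
top hood_grip [([0.5068, 0.272, 0.0972], 0.8), ([0.4446, -0.3543, 0.0002], 0.68)]
scene brush [([0.5043, 0.0903, 0.2052], 0.84), ([0.5498, -0.5031, 0.0057], 0.77)]
scene brush_tip [([0.5078, 0.202, 0.2012], 0.96), ([0.4814, -0.4724, 0.0039], 0.68)]
scene brush_end [([0.6123, -0.5154, 0.0046], 0.97), ([0.4984, 0.003, 0.2081], 0.65)]
scene rest [([0.5027, 0.0919, 0.0007], 0.9)]
scene hood_grip [([0.5076, 0.2693, 0.094], 0.74)]
```

View pics/w4.png

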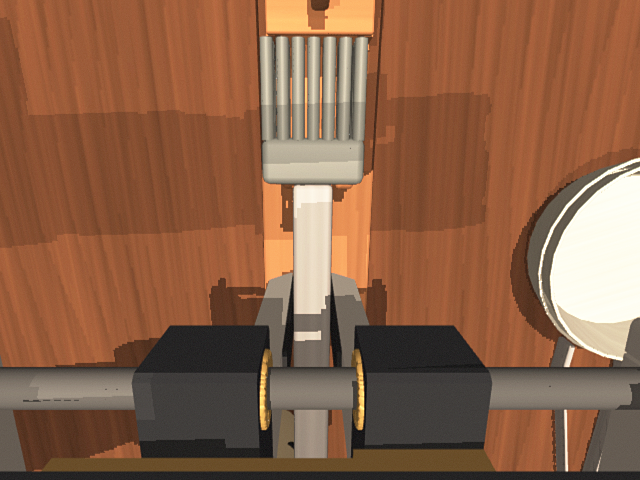

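The brush is held straight over the rest. Board edges appear at columns ~264 and ~370 on row 270, with the brush centred at 312. I'll turn these into a lateral check.

```bash
python3 - <<'E'
from h import *
im=snapshot("wrist").astype(float); s=state()
hsv=cv2.cvtColor(im.astype(np.uint8),cv2.COLOR_RGB2HSV)
for r in (10,20,195,210,230,250,262,270):
    g=cv2.GaussianBlur(im[r-1:r+2].mean(0)[None],(5,1),0)[0]; d=np.abs(np.diff(g,axis=0)).sum(1)
    l=240+d[240:280].argmax()+.5; rr=350+d[350:390].argmax()+.5
    z=.012 if r>100 else .07
    P=toplane("wrist",[[l,r],[rr,r]],z); print(r,l,rr,P[:,:2].round(4).tolist(),"mid",P[:,:2].mean(0).round(4))
E
```

```text
10 261.5 369.5 [[0.472, 0.2492], [0.5446, 0.2463]] mid [0.5083 0.2478]
20 261.5 369.5 [[0.4716, 0.2432], [0.5446, 0.2403]] mid [0.5081 0.2417]
195 260.5 368.5 [[0.454, 0.1158], [0.5517, 0.1121]] mid [0.5028 0.114 ]
210 260.5 367.5 [[0.4529, 0.1021], [0.5508, 0.0983]] mid [0.5019 0.1002]
230 261.5 366.5 [[0.4525, 0.0832], [0.5498, 0.0795]] mid [0.5012 0.0814]
250 261.5 366.5 [[0.4511, 0.0639], [0.5498, 0.0601]] mid [0.5004 0.062 ]
262 262.5 364.5 [[0.4512, 0.052], [0.5479, 0.0483]] mid [0.4995 0.0501]
270 262.5 365.5 [[0.4506, 0.0439], [0.5488, 0.0402]] mid [0.4997 0.0421]
```

Request:
{"name": "send_rows", "arguments": {
  "rows": [
    [[0.001,-0.002,-0.02,0.006,-0.004,-0.004],[0.001,-0.001,-0.025,0.006,-0.004,-0.004],[0,0,-0.025,0,0,0],[0,0,-0.025,0,0,0],[0,0,-0.015,0,0,0],[0,0,0,0,0,0]]
  ]
}}

```text
clock: 11.35
tcp_pos: [0.5046, 0.0924, 0.1712]
tool_rot: [[0.046, 0.999, 0.009], [0.999, -0.046, -0.002], [-0.001, 0.009, -1.0]]
ft_force: [-0.5, -0.1, -1.0]
gripper_width: 0.0157
```

```bash
sed -i 's/87.8/87.6/; s/\.5025,\.0925,\.047/.502,.0945,.047/' lay.py; python3 lay.py 0
```

```text
11.35 (array([-0.00262087,  0.00210366, -0.04618495]), array([0.0016401 , 0.0091997 , 0.00375623]))
[  0.75204799  12.82835357 104.15404794  -0.11485122  62.49201054
   3.4198448 ] [-0.48940632 -0.05164904 -1.01522993] 0.01574754053825113
```

Request:
{"name": "send_rows", "arguments": {
  "rows": [
    [[-0.002,0.002,-0.008,0.001,0.008,0.003],[0,0,-0.01,0,0,0],[0,0,-0.01,0,0,0],[0,0,0,0,0,0]]
  ]
}}

```text
clock: 11.75
tcp_pos: [0.5041, 0.0948, 0.1433]
tool_rot: [[0.042, 0.999, 0.005], [0.999, -0.042, -0.0], [-0.0, 0.005, -1.0]]
ft_force: [-0.1, 0.6, -1.7]
gripper_width: 0.016
```

```bash
python3 lay.py 0; python3 look.py w5 brush brush_tip brush_end
```

```text
11.75 (array([-0.00207003, -0.0003346 , -0.01833331]), array([ 4.62195148e-04,  4.60163559e-03, -1.14833861e-05]))
[ 9.94959594e-01  1.53885247e+01  1.04928550e+02 -3.60713127e-02
  5.94197750e+01  3.41258140e+00] [-0.07304386  0.61491093 -1.70169593] 0.015962088793823416
brush [([0.5008, 0.0937, 0.0669], 0.74)]
brush_tip [([0.5081, 0.2015, 0.0609], 0.69)]
brush_end []
```

View pics/w5.png

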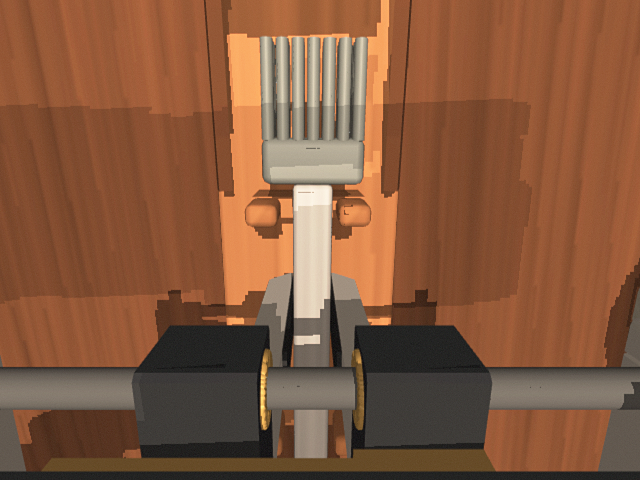

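Cheeks of the front cradle show at columns 246–280 and 337–371 (gap centre ~309), with the brush at 312. It needs about 2 mm of -x, and the head starts just past the cradle.

Request:
{"name": "send_rows", "arguments": {
  "rows": [
    [[-0.002,0,-0.003,0,0.004,0],[0,0,-0.005,0,0,0],[0,0,-0.004,0,0,0],[0,0,-0.002,0,0,0],[0,0,0,0,0,0]]
  ]
}}

```text
clock: 12.45
tcp_pos: [0.504, 0.0948, 0.1312]
tool_rot: [[0.042, 0.999, 0.006], [0.999, -0.042, -0.0], [-0.0, 0.006, -1.0]]
ft_force: [0.3, -0.1, -1.6]
gripper_width: 0.0156
```

```bash
python3 lay.py 0
```

```text
12.45 (array([-0.00197679, -0.0002628 , -0.00616218]), array([0.00035209, 0.00636255, 0.00020229]))
[ 9.84788994e-01  1.64653012e+01  1.05335757e+02 -3.12720944e-02
  5.78348016e+01  3.41294363e+00] [ 0.28798326 -0.13644391 -1.64222074] 0.015638737930888203
```

Request:
{"name": "send_rows", "arguments": {
  "rows": [
    [[-0.003,0,-0.002,0,0.006,0],[-0.001,0,-0.002,0,0.003,0],[0,0,-0.001,0,0,0],[0,0,0,0,0,0]]
  ]
}}

```text
clock: 12.85
tcp_pos: [0.4997, 0.0948, 0.1257]
tool_rot: [[0.042, 0.999, -0.003], [0.999, -0.042, -0.0], [-0.0, -0.003, -1.0]]
ft_force: [0.3, 0.5, -1.0]
gripper_width: 0.0157
```

```bash
python3 lay.py 0
```

```text
12.85 (array([ 0.00232738, -0.00029076, -0.00073439]), array([ 0.00031655, -0.00338547,  0.00021809]))
[ 9.90724243e-01  1.67862341e+01  1.05736323e+02 -1.74662547e-02
  5.76717029e+01  3.41258532e+00] [ 0.26902378  0.49389376 -0.95185137] 0.01568031861340971
```

Request:
{"name": "send_rows", "arguments": {
  "rows": [
    [[0.0015,0,-0.001,0,-0.003,0],[0,0,-0.001,0,0,0],[0,0,-0.001,0,0,0],[0,0,0,0,0,0]]
  ]
}}

```text
clock: 13.25
tcp_pos: [0.5009, 0.0949, 0.1257]
tool_rot: [[0.041, 0.999, -0.003], [0.999, -0.041, -0.0], [-0.001, -0.003, -1.0]]
ft_force: [-0.1, 0.1, -1.3]
gripper_width: 0.0158
```

```bash
python3 lay.py 0
```

```text
13.25 (array([ 0.00106483, -0.00038858, -0.00069809]), array([ 0.00044523, -0.00301106, -0.00094883]))
[ 1.00318820e+00  1.69118061e+01  1.05571654e+02 -2.67020029e-02
  5.76894738e+01  3.36313077e+00] [-0.11080827  0.12884692 -1.30240426] 0.015840979806920247
```

Request:
{"name": "send_rows", "arguments": {
  "rows": [
    [[0,0,-0.002,0,-0.002,0],[0,0,0,0,0,0]]
  ]
}}

```text
clock: 13.45
tcp_pos: [0.5018, 0.0949, 0.1256]
tool_rot: [[0.041, 0.999, 0.0], [0.999, -0.041, -0.0], [-0.0, 0.0, -1.0]]
ft_force: [0.3, -0.0, -0.5]
gripper_width: 0.0156
```

Request:
{"name": "send_rows", "arguments": {
  "rows": [
    [[0,0,-0.002,0,0,0],[0,0,0,0,0,0]]
  ]
}}

```text
clock: 13.65
tcp_pos: [0.5026, 0.095, 0.1256]
tool_rot: [[0.04, 0.999, 0.002], [0.999, -0.04, -0.001], [-0.0, 0.002, -1.0]]
ft_force: [-0.2, 1.3, -1.6]
gripper_width: 0.0158
```

Request:
{"name": "send_rows", "arguments": {
  "rows": [
    [[0,0,-0.003,0,0,0]]
  ]
}}

```text
clock: 13.75
tcp_pos: [0.5031, 0.095, 0.125]
tool_rot: [[0.04, 0.999, 0.001], [0.999, -0.04, -0.001], [-0.001, 0.001, -1.0]]
ft_force: [-12.2, -2.1, 36.7]
gripper_width: 0.0158
```

```bash
python3 lay.py 0; python3 - <<'E'
from h import *
for i in range(3):
    im=snapshot("scene"); s=state(); print(s["ft_force"],s["torque"],s["tcp_pos"])
cv2.imwrite("pics/s2.png",cv2.resize(im[150:280,290:470],None,fx=4,fy=4,interpolation=cv2.INTER_CUBIC)[...,::-1])
E
```

```text
13.75 (array([-1.13115282e-03, -4.87701960e-04,  3.54040072e-05]), array([ 0.00069906,  0.0013294 , -0.00161583]))
[ 1.01917289e+00  1.71009091e+01  1.05427894e+02 -4.90740374e-02
  5.73957284e+01  3.35300808e+00] [-12.17190861  -2.09724662  36.66607074] 0.0157896730171959
[-7.72018936 -1.15667796 20.93687349] [-0.01721833  1.41421214  0.0169958 ] [0.5031061  0.0949829  0.12502674]
[-8.49860479 -1.85173388 19.97196861] [0.0266916  1.39525517 0.04477978] [0.50312685 0.09497283 0.12503976]
[-8.36420815 -0.95897023 20.50509339] [-0.01756563  1.44957418  0.03876127] [0.50311562 0.09499243 0.12505406]
```

View pics/s2.png

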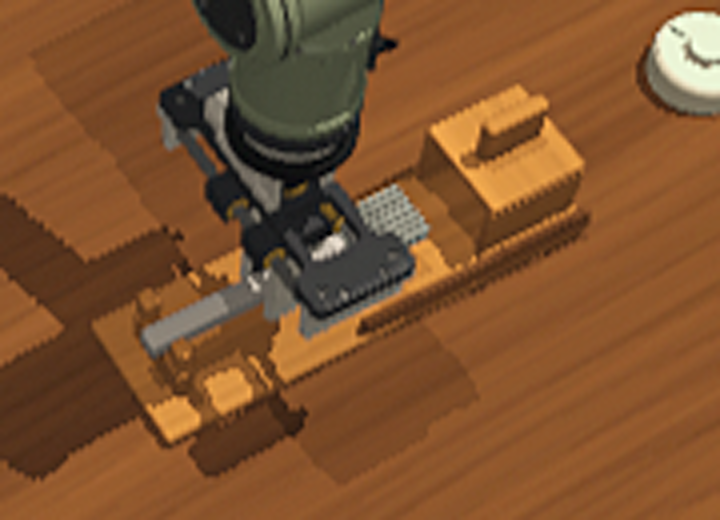

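The brush lies in both rear and front notches, in contact with the floor. I'll ease the force and then release.

Request:
{"name": "send_rows", "arguments": {
  "rows": [
    [[0,0,0,0,0,0],[0,0,0,0,0,0]]
  ]
}}

```text
clock: 14.1
tcp_pos: [0.5038, 0.095, 0.1256]
tool_rot: [[0.04, 0.999, 0.004], [0.999, -0.04, -0.001], [-0.001, 0.004, -1.0]]
ft_force: [0.7, 0.2, -0.4]
gripper_width: 0.0157
```

Request:
{"name": "send_rows", "arguments": {
  "rows": [
    [[0,0,0,0,0,0],[0,0,0,0,0,0],[0,0,0,0,0,0],[0,0,0,0,0,0],[0,0,0,0,0,0],[0,0,0,0,0,0]]
  ],
  "hand": 0.5
}}

```text
clock: 14.7
tcp_pos: [0.5035, 0.0949, 0.1236]
tool_rot: [[0.041, 0.999, 0.003], [0.999, -0.041, -0.001], [-0.001, 0.003, -1.0]]
ft_force: [-0.3, -0.1, 0.6]
gripper_width: 0.0468
```

Request:
{"name": "send_rows", "arguments": {
  "rows": [
    [[0,0,0.005,0,0,0],[0,0,0.01,0,0,0],[0,0,0.02,0,0,0],[0,0,0.03,0,0,0],[0,0,0.03,0,0,0],[0,0,0.02,0,0,0],[0,0,0,0,0,0]]
  ]
}}

```text
clock: 15.4
tcp_pos: [0.5026, 0.0949, 0.2465]
tool_rot: [[0.041, 0.999, 0.004], [0.999, -0.041, -0.001], [-0.001, 0.004, -1.0]]
ft_force: [0.6, 0.0, 0.4]
gripper_width: 0.0474
```

```bash
python3 look.py w6 brush brush_tip brush_end hood_grip; python3 - <<'E'
from h import *
for c in ["top","scene"]:
    snapshot(c)
    for n in ["brush","brush_tip","brush_end","hood_grip"]: print(c,n,[(np.round(d["location"],4).tolist(),round(d["conf"],2)) for d in spot_point(c,n)][:2])
E
python3 lay.py .15
```

```text
brush [([0.4982, 0.0931, 0.0465], 0.57)]
brush_tip [([0.5062, 0.2005, 0.0451], 0.66)]
brush_end [([0.5009, 0.0066, 0.0484], 0.59)]
hood_grip []
top brush []
top brush_tip [([0.4852, -0.4749, 0.0093], 0.73), ([0.5094, 0.2017, 0.0446], 0.53)]
top brush_end [([0.6106, -0.5126, 0.0034], 0.83), ([0.4972, 0.0051, 0.0481], 0.75)]
top hood_grip [([0.508, 0.2718, 0.0966], 0.85)]
scene brush [([0.51, 0.094, 0.0492], 0.86), ([0.5495, -0.5009, 0.0058], 0.84)]
scene brush_tip [([0.5093, 0.2022, 0.0487], 0.74), ([0.4826, -0.4734, 0.0045], 0.67)]
scene brush_end [([0.5008, 0.0055, 0.0476], 0.75), ([0.6141, -0.5143, 0.0043], 0.75)]
scene hood_grip [([0.5059, 0.2703, 0.0913], 0.75)]
16.15 (array([ 0.00146922, -0.00031091,  0.03293926]), array([ 0.0008975 , -0.00439905, -0.00114772]))
[ 1.00710089e+00  7.44374544e+00  1.00980078e+02 -4.96037140e-02
  7.18290681e+01  3.35691461e+00] [ 0.38602428  0.67842751 -0.80375345] 0.04684579869303132
```

View pics/w6.png

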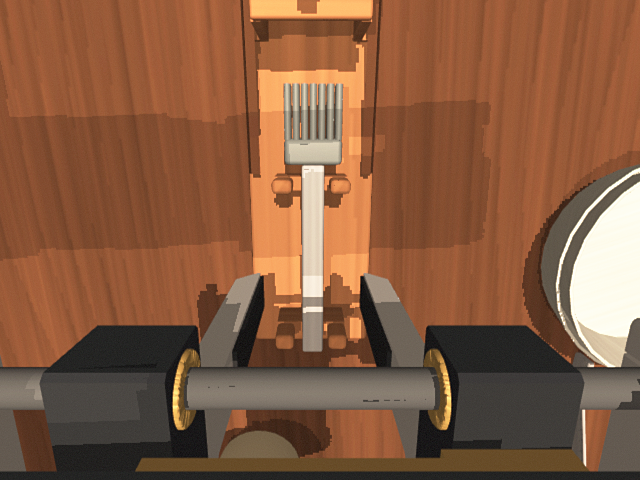

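The brush lies in both notches, with the head (columns 285–342, rows 83–163) just past the front cradle (row 185). The tip sits at about 109 mm in the rest's frame. Next, the hood fin.

Request:
{"name": "send_rows", "arguments": {
  "rows": [
    [[0.002,0.03,0.005,0,-0.003,0],[0.001,0.04,0,0,-0.001,0],[0.001,0.04,0,0,0,0],[0.001,0.04,-0.005,0,0,0],[0.001,0.022,-0.01,0,0,0],[0,0,0,0,0,0]]
  ]
}}

```text
clock: 16.75
tcp_pos: [0.5074, 0.272, 0.233]
tool_rot: [[0.045, 0.999, 0.003], [0.999, -0.045, -0.0], [-0.0, 0.003, -1.0]]
ft_force: [0.2, -0.9, 0.1]
gripper_width: 0.0471
```

```bash
sed 's/\.502,\.0945,\.047/.508,.271,.096/' lay.py > hood.py; python3 hood.py 0; python3 look.py w7 hood_grip; python3 - <<'E'
from h import *
print(proj("wrist",[[.508,.271,.106],[.507,.248,.106],[.509,.294,.106],[.501,.271,.106],[.515,.271,.106]]).round(0).tolist())
for m in masks_of("wrist","hood_grip")[:1]:
    ys,xs=np.nonzero(m["region"]); print(m["conf"],xs.min(),xs.max(),ys.min(),ys.max())
E
```

```text
16.75 (array([ 0.00061823, -0.00098958, -0.0590066 ]), array([0.00026954, 0.00336446, 0.00341916]))
[ 1.96168618e+01  1.55716368e+01  9.23615882e+01 -8.37137165e-02
  7.18905328e+01  2.22386638e+01] [ 0.21907882 -0.90124617  0.07778825] 0.04714892572964791
hood_grip [([0.509, 0.2714, 0.0929], 0.85)]
[[312.0, 268.0], [312.0, 306.0], [312.0, 228.0], [299.0, 269.0], [324.0, 267.0]]
0.83 257 372 185 304
```

View pics/w7.png

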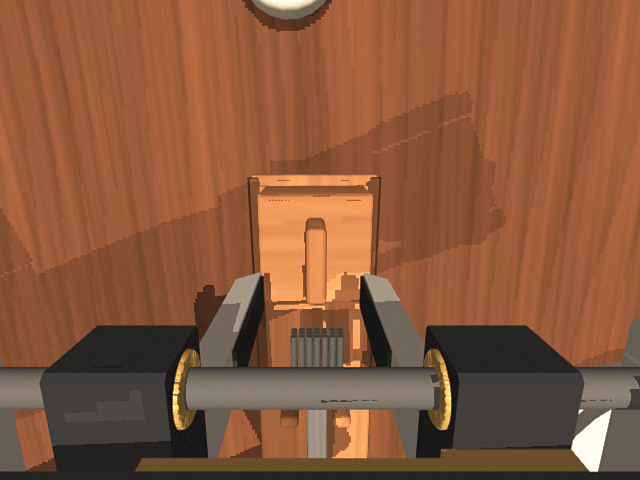

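The fin is at columns 305–327, centre 316, about 2 mm right of my prediction. I'll descend with that shift and pinch it.

Request:
{"name": "send_rows", "arguments": {
  "rows": [
    [[0.002,-0.001,-0.015,0,0.003,0.003],[0,0,-0.02,0,0,0],[0,0,-0.014,0,0,0],[0,0,-0.008,0,0,0],[0,0,-0.002,0,0,0],[0,0,0,0,0,0]]
  ]
}}

```text
clock: 17.5
tcp_pos: [0.512, 0.2621, 0.1724]
tool_rot: [[0.053, 0.999, 0.004], [0.999, -0.053, -0.002], [-0.002, 0.004, -1.0]]
ft_force: [0.3, 0.2, -0.4]
gripper_width: 0.0469
```

Request:
{"name": "send_rows", "arguments": {
  "rows": [
    [[0,0,0,0,0,0],[0,0,0,0,0,0],[0,0,0,0,0,0],[0,0,0,0,0,0],[0,0,0,0,0,0],[0,0,0,0,0,0],[0,0,0,0,0,0],[0,0,0,0,0,0]]
  ],
  "hand": 1,
  "newtons": 25
}}

```text
clock: 18.3
tcp_pos: [0.5099, 0.2628, 0.1743]
tool_rot: [[0.051, 0.999, -0.001], [0.999, -0.051, -0.002], [-0.002, -0.001, -1.0]]
ft_force: [-0.4, -0.6, -0.6]
gripper_width: 0.0122
```

```bash
python3 hood.py 0
```

```text
18.3 (array([-0.00189413,  0.00823998, -0.00026949]), array([ 0.00185246, -0.00102406,  0.0089238 ]))
[ 1.86553334e+01  1.94983552e+01  9.49870593e+01 -8.93723389e-02
  6.56045181e+01  2.16036070e+01] [-0.419979   -0.59153132 -0.56481551] 0.012165358062124326
```

Request:
{"name": "send_rows", "arguments": {
  "rows": [
    [[0,-0.005,0,0,0,0],[-0.0003,-0.008,0,0,0,0],[-0.0003,-0.008,0,0,0,0],[-0.0003,-0.008,0,0,0,0]]
  ]
}}

```text
clock: 18.7
tcp_pos: [0.5087, 0.236, 0.1743]
tool_rot: [[0.049, 0.999, -0.0], [0.999, -0.049, 0.006], [0.006, -0.0, -1.0]]
ft_force: [0.1, 5.0, -1.8]
gripper_width: 0.0116
```

```bash
python3 hood.py 0; python3 -c "
from h import *
s=state();print(s['torque'],s['tcp_pos'])"
```

```text
18.7 (array([-0.00073614,  0.03496508, -0.00030056]), array([-0.00584564, -0.00013333,  0.0074487 ]))
[15.90503703 18.00076689 97.00947316  0.35764571 64.90454227 18.58037046] [ 0.14128055  4.95070039 -1.83911225] 0.011644178303783488
[ 0.66915958 -0.03224252  0.18687795] [0.50873614 0.23603492 0.17430056]
```

Request:
{"name": "send_rows", "arguments": {
  "rows": [
    [[-0.0003,-0.008,0,0,0,0],[-0.0003,-0.008,0,-0.003,0,0],[-0.0003,-0.008,0,0,0,0.002],[-0.0003,-0.008,0,0,0,0.002],[-0.0003,-0.008,0,-0.002,0,0.002],[-0.0003,-0.008,0,0,0,0]]
  ]
}}

```text
clock: 19.3
tcp_pos: [0.5066, 0.187, 0.1743]
tool_rot: [[0.046, 0.999, 0.001], [0.999, -0.046, 0.01], [0.01, 0.001, -1.0]]
ft_force: [0.9, 6.6, -2.8]
gripper_width: 0.0118
```

```bash
python3 hood.py 0
```

```text
19.3 (array([ 0.00141964,  0.08400321, -0.00030159]), array([-0.00999379,  0.00131498,  0.0040807 ]))
[ 10.82383321  15.66429837 100.09587864   0.60928668  64.05844221
  13.19197217] [ 0.93062005  6.61485037 -2.76015511] 0.01181570885465383
```

Request:
{"name": "send_rows", "arguments": {
  "rows": [
    [[-0.0002,-0.006,0,-0.003,0,0],[-0.0002,-0.005,0,-0.003,0,0],[-0.0002,-0.004,0,0,0,0]]
  ]
}}

```text
clock: 19.6
tcp_pos: [0.5059, 0.1719, 0.1743]
tool_rot: [[0.049, 0.999, 0.002], [0.999, -0.049, 0.01], [0.01, 0.002, -1.0]]
ft_force: [0.1, 5.9, -3.6]
gripper_width: 0.0119
```

Request:
{"name": "send_rows", "arguments": {
  "rows": [
    [[-0.0002,-0.004,0,0,0,0]]
  ]
}}

```text
clock: 19.7
tcp_pos: [0.5057, 0.168, 0.1743]
tool_rot: [[0.05, 0.999, 0.003], [0.999, -0.05, 0.012], [0.012, 0.002, -1.0]]
ft_force: [0.4, 7.0, -2.5]
gripper_width: 0.0117
```

Request:
{"name": "send_rows", "arguments": {
  "rows": [
    [[-0.0002,-0.004,0,0,0,0]]
  ]
}}

```text
clock: 19.8
tcp_pos: [0.5055, 0.1653, 0.1743]
tool_rot: [[0.051, 0.999, 0.004], [0.999, -0.051, 0.018], [0.018, 0.003, -1.0]]
ft_force: [1.2, 15.8, -4.4]
gripper_width: 0.0121
```

Request:
{"name": "send_rows", "arguments": {
  "rows": [
    [[-0.0002,-0.003,0,0,0,0]]
  ]
}}

```text
clock: 19.9
tcp_pos: [0.5054, 0.1643, 0.1744]
tool_rot: [[0.053, 0.999, 0.005], [0.998, -0.053, 0.025], [0.025, 0.004, -1.0]]
ft_force: [1.9, 14.7, -4.7]
gripper_width: 0.0113
```

Request:
{"name": "send_rows", "arguments": {
  "rows": [
    [[-0.0002,-0.004,0,0,0,0],[-0.0002,-0.004,0,0,0,0]]
  ]
}}

```text
clock: 20.1
tcp_pos: [0.5051, 0.1618, 0.1743]
tool_rot: [[0.056, 0.998, 0.008], [0.998, -0.056, 0.041], [0.042, 0.005, -0.999]]
ft_force: [2.2, 15.2, -5.0]
gripper_width: 0.0121
```

```bash
python3 - <<'E'
from h import *
s=state(); print(s["ft_force"],s["torque"],s["tcp_pos"]+.078*s["tool_rot"][:,2],s["gripper_width"])
E
```

```text
[ 2.19950025 15.23974921 -5.04822566] [ 2.48053933 -0.25477113  0.22617079] [0.50570709 0.16501085 0.09639615] 0.012055624775402493
```

Request:
{"name": "send_rows", "arguments": {
  "rows": [
    [[0,0,0,0,0,0],[0,0,0,0,0,0],[0,0,0,0,0,0],[0,0,0,0,0,0],[0,0,0,0,0,0]]
  ],
  "hand": 0.5
}}

```text
clock: 20.6
tcp_pos: [0.5057, 0.158, 0.1753]
tool_rot: [[0.058, 0.998, 0.009], [0.998, -0.059, 0.037], [0.037, 0.007, -0.999]]
ft_force: [0.6, 0.4, 1.1]
gripper_width: 0.046
```

```bash
python3 - <<'E'
from h import *
s=state(); print(s["clock"],s["ft_force"],s["tcp_pos"],s["tool_rot"].round(3).tolist(),s["gripper_width"])
for c in ["top","scene","wrist"]:
    im=snapshot(c); cv2.imwrite(f"pics/{c}9.png",im[...,::-1])
    for n in ["rest","hood_grip"]: print(c,n,[(np.round(d["location"],4).tolist(),round(d["conf"],2)) for d in spot_point(c,n)][:2])
E
```

```text
20.6 [0.60721598 0.39083996 1.06274995] [0.50574087 0.15802205 0.1752582 ] [[0.058, 0.998, 0.009], [0.998, -0.059, 0.037], [0.037, 0.007, -0.999]] 0.04602651840028766
top rest [([0.5024, 0.0916, -0.0006], 0.98)]
top hood_grip [([0.4464, -0.3569, -0.0002], 0.64), ([0.504, 0.1768, 0.0966], 0.54)]
scene rest [([0.5046, 0.0937, 0.0014], 0.87), ([0.7877, 0.0527, 0.0009], 0.2)]
scene hood_grip [([0.5041, 0.1747, 0.0946], 0.72)]
wrist rest [([0.5015, 0.0933, -0.0041], 0.8)]
wrist hood_grip [([0.5017, 0.1742, 0.0973], 0.74)]
```

The force stood at 15 N (over twice the slide force) while the tool tilted, so the hood is probably home. I'll straighten up, re-grip firmly and push once more to prove the stop.

```bash
sed 's/\.502,\.0945,\.047/.5055,.176,.096/' lay.py > hood.py; python3 hood.py 0
```

```text
21.05 (array([-3.92381199e-05,  1.74179437e-02, -1.05630428e-03]), array([-0.03715927,  0.00847914,  0.01589744]))
[  7.09381217  14.10406453 102.02017416   2.29449772  63.13265315
   9.38099819] [ 0.54889267 -1.00716182 -0.44814163] 0.04708781859995524
```

Request:
{"name": "send_rows", "arguments": {
  "rows": [
    [[0,0.008,0,-0.018,0.004,0.008],[0,0.008,0,-0.018,0.004,0.008],[0,0.003,0,0,0,0],[0,0,0,0,0,0]]
  ]
}}

```text
clock: 21.45
tcp_pos: [0.5056, 0.1798, 0.1751]
tool_rot: [[0.04, 0.999, 0.0], [0.999, -0.04, -0.002], [-0.002, 0.0, -1.0]]
ft_force: [-0.1, 0.1, -0.4]
gripper_width: 0.0468
```

Request:
{"name": "send_rows", "arguments": {
  "rows": [
    [[0,0,0,0,0,0],[0,0,0,0,0,0],[0,0,0,0,0,0],[0,0,0,0,0,0],[0,0,0,0,0,0],[0,0,0,0,0,0],[0,0,0,0,0,0],[0,0,0,0,0,0]]
  ],
  "hand": 1,
  "newtons": 50
}}

```text
clock: 22.25
tcp_pos: [0.5062, 0.1798, 0.175]
tool_rot: [[0.041, 0.999, 0.002], [0.999, -0.041, -0.001], [-0.001, 0.002, -1.0]]
ft_force: [1.2, 0.5, -0.6]
gripper_width: 0.0115
```

Request:
{"name": "send_rows", "arguments": {
  "rows": [
    [[0,-0.002,0,0,0,0]]
  ]
}}

```text
clock: 22.35
tcp_pos: [0.5062, 0.1793, 0.1751]
tool_rot: [[0.041, 0.999, 0.002], [0.999, -0.041, 0.003], [0.003, 0.002, -1.0]]
ft_force: [1.5, 11.2, -2.2]
gripper_width: 0.0116
```

Request:
{"name": "send_rows", "arguments": {
  "rows": [
    [[0,-0.003,0,0,0,0]]
  ]
}}

```text
clock: 22.45
tcp_pos: [0.5061, 0.1787, 0.175]
tool_rot: [[0.042, 0.999, 0.003], [0.999, -0.042, 0.009], [0.009, 0.002, -1.0]]
ft_force: [1.0, 11.8, -2.6]
gripper_width: 0.0117
```

Request:
{"name": "send_rows", "arguments": {
  "rows": [
    [[0,-0.003,0,0,0,0]]
  ]
}}

```text
clock: 22.55
tcp_pos: [0.5061, 0.1781, 0.1751]
tool_rot: [[0.042, 0.999, 0.003], [0.999, -0.042, 0.015], [0.015, 0.003, -1.0]]
ft_force: [2.1, 10.1, -3.1]
gripper_width: 0.0118
```

Request:
{"name": "send_rows", "arguments": {
  "rows": [
    [[0,-0.005,0,-0.015,0,0],[0,-0.004,0,-0.01,0,0]]
  ]
}}

```text
clock: 22.75
tcp_pos: [0.5059, 0.1783, 0.1751]
tool_rot: [[0.045, 0.999, 0.005], [0.999, -0.045, 0.012], [0.012, 0.005, -1.0]]
ft_force: [2.9, 13.0, -4.6]
gripper_width: 0.012
```

Request:
{"name": "send_rows", "arguments": {
  "rows": [
    [[0,0,0,0,0,0],[0,0,0,0,0,0],[0,0,0,0,0,0],[0,0,0,0,0,0],[0,0,0,0,0,0]]
  ],
  "hand": 0.5
}}

```text
clock: 23.25
tcp_pos: [0.5051, 0.178, 0.175]
tool_rot: [[0.043, 0.999, 0.004], [0.999, -0.043, 0.01], [0.01, 0.004, -1.0]]
ft_force: [0.0, -0.4, -0.0]
gripper_width: 0.0461
```

Request:
{"name": "send_rows", "arguments": {
  "rows": [
    [[0,0,0.01,0,0,0],[0,0,0.02,0,0,0],[0,0,0.03,0,0,0],[0,0,0.03,0,0,0],[-0.02,0,0.03,0,0,0],[-0.03,0,0.03,0,0,0],[-0.03,0,0.02,0,0,0],[-0.03,0,0.01,0,0,0],[0,0,0,0,0,0]]
  ]
}}

```text
clock: 24.15
tcp_pos: [0.3911, 0.1752, 0.3676]
tool_rot: [[0.047, 0.999, 0.009], [0.999, -0.048, 0.01], [0.011, 0.008, -1.0]]
ft_force: [0.4, -0.0, -0.5]
gripper_width: 0.0472
```

```bash
python3 - <<'E'
from h import *
for c in ["top","scene"]:
    im=snapshot(c)
    if c=="scene": cv2.imwrite("pics/s9.png",cv2.resize(im[150:300,160:460],None,fx=2.6,fy=2.6,interpolation=cv2.INTER_CUBIC)[...,::-1])
    for n in ["rest","hood_grip","brush_end","keeper","tongs","pans","timer","holder"]: print(c,n,[(np.round(d["location"],4).tolist(),round(d["conf"],2)) for d in spot_point(c,n)][:2])
E
```

```text
top rest [([0.5041, 0.0912, 0.0014], 0.91)]
top hood_grip [([0.5029, 0.1767, 0.0972], 0.53)]
top brush_end [([0.613, -0.5133, 0.0054], 0.62), ([0.4983, 0.0051, 0.0481], 0.54)]
top keeper [([0.4416, -0.1512, -0.001], 0.72)]
top tongs [([0.7814, -0.1758, 0.0008], 0.84)]
top pans [([0.7824, 0.0544, 0.0021], 0.85)]
top timer [([0.5032, 0.4683, -0.0004], 0.77), ([0.5049, 0.0958, 0.0469], 0.44)]
top holder [([0.2726, -0.2834, 0.0042], 0.81), ([0.4467, -0.3565, 0.0033], 0.58)]
scene rest [([0.5033, 0.0967, 0.0021], 0.74), ([0.4448, -0.3602, 0.0036], 0.2)]
scene hood_grip [([0.5021, 0.1771, 0.0938], 0.94)]
scene brush_end [([0.4972, 0.0037, 0.0489], 0.89), ([0.6096, -0.5152, 0.0055], 0.66)]
scene keeper [([0.4396, -0.152, 0.0004], 0.57)]
scene tongs [([0.7834, -0.1707, -0.0027], 0.56)]
scene pans [([0.7877, 0.0552, -0.0005], 0.82), ([0.5032, 0.0918, 0.0035], 0.69)]
scene timer [([0.4968, 0.4609, -0.0019], 0.79)]
scene holder [([0.2743, -0.2913, 0.0004], 0.94), ([0.4469, -0.359, 0.0045], 0.57)]
```

View pics/s9.png

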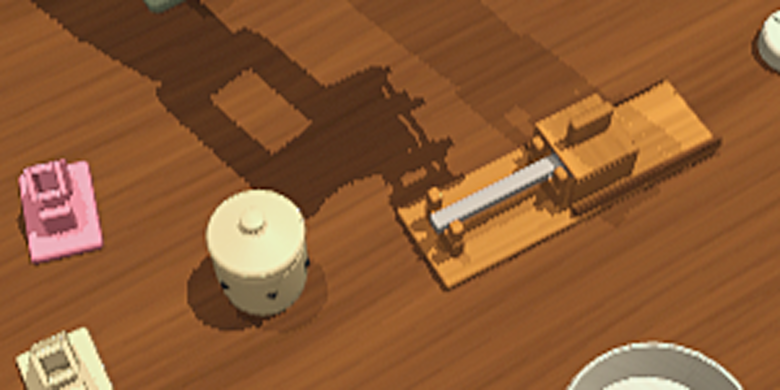

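```bash
python3 -c "
from bench import *
print(finish_job())"
```

```text
the job is handed in; nothing more can be done
None
```

I drew the larger brush straight out of the cream holder, laid it in both notches of the rest, let go, and slid the hood home. The job was handed in at about 25 s of the 56 s allowed.

- **Drawing out:** the wrist force showed only about the brush's own weight, so the brush was not forced against the sleeve.
- **Laying:** the brush sits in both notches with its head just past the front cradle. Its tip was at about 109 mm in the rest's frame, against 108 ± 6 mm. While setting it down I pressed a bit too far, and the wrist read 37 N for one row. I eased that off before letting go.
- **Hood:** it slid at 5–7 N, then stopped, with the push climbing to 15 N. On that first push the tool tilted and the pads probably slipped on the fin a little. I re-gripped and pushed again to 13 N, and it moved less than 1 mm. The last picture shows it against the front cradle. The networks put the hood's grip point 80–85 mm along the rest, where fully home is 85.5 mm; the spread is about their error.
- **Everything else:** the keeper, pans, tongs, small brush and both holders were found where they started, within the networks' error. For the timer the final top view agreed with the start, but the scene view put it about 9 mm off. The arm never went near it.

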